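Line up the bud vases by height on the display ledge

TASK

Set the four white bud vases in a row by height on the black ledge, one standing upright and centred on each cork coaster: the tallest on the coaster next to the photo frame, then ever lower towards the pen pot at the other end. They are ceramic: set each down gently before letting go, never let one drop or tip over, and do not shift or knock over the frame or the pot.

Things in the scene. Friction and masses are not known exactly. Their poses are not given: they have to be found in the camera images.
- tall_vase: loose white ceramic bud vase, 144 mm high, the tallest: foot 54 mm across, tapering by 40 mm up to a straight body 42 mm across that runs up to 140 mm, rim 38 mm; about 260 g; round about its upright z axis, stands on the desk; origin at the centre of its underside
- medium_vase: loose white ceramic bud vase, 116 mm high, the second tallest: 44 mm across at the foot, straight body 52 mm across from 50 to 106 mm up, rim 40 mm; about 240 g; round about its upright z axis, stands on the desk; origin at the centre of its underside
- small_vase: loose white ceramic bud vase, 88 mm high, the third: foot 50 mm across, straight body 38 mm across from 22 to 84 mm up, rim 34 mm; about 140 g; round about its upright z axis, stands on the desk; origin at the centre of its underside
- squat_vase: loose white ceramic bud vase, 60 mm high, the lowest: round and squat, straight body 56 mm across from 8 to 48 mm up, rim 40 mm; about 160 g; round about its upright z axis, stands on the desk; origin at the centre of its underside
- coaster_a: fixed round cork coaster, 74 mm across and 5 mm thick; origin at the centre of its underside, top 5 mm above it. The four alike coasters lie in one row, roughly 100 mm apart (90 or more), on a fixed black steel ledge 640 x 110 x 18 mm high, so their tops are 23 mm above the desk. The letters say nothing of the place in the row. z up
- coaster_b: fixed round cork coaster, 74 mm across and 5 mm thick; origin at the centre of its underside, top 5 mm above it. The four alike coasters lie in one row, roughly 100 mm apart (90 or more), on a fixed black steel ledge 640 x 110 x 18 mm high, so their tops are 23 mm above the desk. The letters say nothing of the place in the row. z up
- coaster_c: fixed round cork coaster, 74 mm across and 5 mm thick; origin at the centre of its underside, top 5 mm above it. The four alike coasters lie in one row, roughly 100 mm apart (90 or more), on a fixed black steel ledge 640 x 110 x 18 mm high, so their tops are 23 mm above the desk. The letters say nothing of the place in the row. z up
- coaster_d: fixed round cork coaster, 74 mm across and 5 mm thick; origin at the centre of its underside, top 5 mm above it. The four alike coasters lie in one row, roughly 100 mm apart (90 or more), on a fixed black steel ledge 640 x 110 x 18 mm high, so their tops are 23 mm above the desk. The letters say nothing of the place in the row. z up
- photo_frame: loose small black photo frame, 80 mm wide (its y axis), 12 mm thick, 112 mm high, on a foot 46 x 70 mm; stands on the ledge at one end of the row of coasters, about 120 mm from the nearest coaster centre, at either end from start to start; origin at the centre of its underside
- pen_pot: loose black pen pot, 60 mm across and 85 mm high, its pens reach up to 140 mm; stands on the ledge at the other end of the row, about 120 mm from the nearest coaster centre; origin at the centre of its underside
Not all that is in view belongs to the job. Leave any blue or red look-alike of the squat_vase alone. What is shaped like the tall_vase but yellow is not meant.

How it is judged:
At the end, for the whole second after the job is handed in: Each vase stands upright (within 0.1 rad) and released on a coaster of its own, within 12 mm of its centre and at rest; counted from the photo frame the order is tallest, second tallest, third, lowest ((horizontal distance between tall_vase and coaster_a below 0.012 m or horizontal distance between tall_vase and coaster_b below 0.012 m or horizontal distance between tall_vase and coaster_c below 0.012 m or horizontal distance between tall_vase and coaster_d below 0.012 m) and horizontal distance between tall_vase and photo_frame between 0.075 and 0.165 m and height (world z) of tall_vase between 0.019 and 0.029 m and angle between each of tall_vase, medium_vase, small_vase, squat_vase's own z axis and vertical below 0.1 rad and linear speed of each of tall_vase, medium_vase, small_vase, squat_vase below 0.02 m/s and contact force between each of tall_vase, medium_vase, small_vase, squat_vase and the fingers below 0.2 N and (horizontal distance between medium_vase and coaster_a below 0.012 m or horizontal distance between medium_vase and coaster_b below 0.012 m or horizontal distance between medium_vase and coaster_c below 0.012 m or horizontal distance between medium_vase and coaster_d below 0.012 m) and horizontal distance between medium_vase and photo_frame between 0.175 and 0.265 m and height (world z) of medium_vase between 0.019 and 0.029 m and (horizontal distance between small_vase and coaster_a below 0.012 m or horizontal distance between small_vase and coaster_b below 0.012 m or horizontal distance between small_vase and coaster_c below 0.012 m or horizontal distance between small_vase and coaster_d below 0.012 m) and horizontal distance between small_vase and photo_frame between 0.275 and 0.365 m and height (world z) of small_vase between 0.019 and 0.029 m and (horizontal distance between squat_vase and coaster_a below 0.012 m or horizontal distance between squat_vase and coaster_b below 0.012 m or horizontal distance between squat_vase and coaster_c below 0.012 m or horizontal distance between squat_vase and coaster_d below 0.012 m) and horizontal distance between squat_vase and photo_frame between 0.375 and 0.465 m and height (world z) of squat_vase between 0.019 and 0.029 m); the robot touches nothing.
It fails at once if a vase is dropped: it leaves the fingers while its foot is more than 40 mm above the desk (17 mm above a coaster) ((height (world z) of tall_vase above 0.04 m and contact force between tall_vase and the fingers below 0.05 N) or (height (world z) of medium_vase above 0.04 m and contact force between medium_vase and the fingers below 0.05 N) or (height (world z) of small_vase above 0.04 m and contact force between small_vase and the fingers below 0.05 N) or (height (world z) of squat_vase above 0.04 m and contact force between squat_vase and the fingers below 0.05 N)).
It fails at once if a vase is tipped over (more than 0.6 rad) (angle between any of tall_vase, medium_vase, small_vase, squat_vase's own z axis and vertical above 0.6 rad).
It fails at once if a vase is slammed down on to a coaster (more than 150 N) (contact force between any of tall_vase, medium_vase, small_vase, squat_vase and coaster_a above 150 N or contact force between any of tall_vase, medium_vase, small_vase, squat_vase and coaster_b above 150 N or contact force between any of tall_vase, medium_vase, small_vase, squat_vase and coaster_c above 150 N or contact force between any of tall_vase, medium_vase, small_vase, squat_vase and coaster_d above 150 N).
It fails at once if the photo frame or the pen pot is knocked over or shifted by more than 25 mm (distance of any of photo_frame, pen_pot from where it was at the start of the episode above 0.025 m or angle between any of photo_frame, pen_pot's own z axis and vertical above 0.3 rad).
It also fails if it takes over 125 s, if anything falls off the work surface, if the arm or the gripper's body presses on something with over 40 N, if the wrist force passes 120 N, or if a joint passes its speed limit or range.

ROBOT

A 6-joint arm with a two-finger parallel gripper is mounted at the origin on the work surface. World frame = base frame: x ahead of the robot, y to its left, z up, the work surface at z = 0. Lengths are in m, angles in rad, forces in N, time in s.
With the tool pointing down it reaches from about 0.275 to 1 m from the base axis. Payload 8.4 kg.
Tool frame: the origin (TCP) lies on the centre line of the jaws, within the pads' length; the fingertips stand 25 mm ahead of it and the grasp point (between the pads) lies 6 mm ahead of it; z points along the fingers, y is the line along which they close (so a half turn about z gives the same grasp; the last joint's range is limited). The gripper opens to 85 mm and grips with 20 to 120 N. Pads are 22 mm wide; open, the fingers measure 114 mm over their backs; the gripper's body (76 mm by 85 mm) begins 54 mm behind the grasp point. The pads swing forward as they close: fully open they stand 13 mm farther back than shut.
Start: joints at [-1.3, 0.353, 1.633, -0, 1.155, -0.002], TCP at [0.168, -0.602, 0.256] pointing down, gripper open.
Joint ranges: [-2.63, 2.63], [-0.92, 2.1], [0.06, 2.66], [-1.3, 4.44], [0, 2.69], [-3.02, 3.02]. Speed limits (rad/s): [2.22, 2.22, 2.79, 3.14, 3.14, 3.14].

INTERFACE

Orientations are given as a unit quaternion [w, x, y, z].
In Python, from cell import telemetry, grab_frame, ctrl gives the robot as it stands. The module is installed in compiled form; this text tells all that it offers.
- The arm moves only by the tool arm_command, never from a script. Its argument "moves" is a list of rows, each an object with "jaw": the opening, from -1 (shut) to 1 (fully open); "travel": the shift along the tool's x, y, z in m, a list of three; "twist": the turn about the tool's z in degrees. A call has 1 to 8 rows; each row is the pose to reach, as a shift and turn from the pose commanded when the call began, along the tool's axes at that moment; what a row does not reach only later rows make up. A row lasts 1/10 s, in which the tool goes at most 50 mm and 8.59 degrees, less where a joint would pass 70% of its speed; a pose out of reach is approached as far as the arm can. A call with a gripper value outside its range is refused whole. The fingers move at their own pace and stop on an object; "squeeze" is the grip in N (left out, the last holds). Time passes only in rows, so rows that repeat a pose let the fingers close. It gives the time, the measured TCP pose, the force, the opening and the grip force at its end, in the units of the state.
- telemetry.get_state(): the state, without advancing time (a new reading comes with each control period).
- grab_frame(name): name is "scene" or "top"; returns a dict with "pixels" (480x640x3 uint8, blue, green, red), "range_z" (480x640 float32, m along the optical axis (not along the pixel's ray), 0 where there is no reading), "mtx" (3x3 intrinsics, pixels), "R" (3x3) and "t" (3): a world point X has camera coordinates R X + t. Camera axes: x right, y down, z forward; pixel columns grow to the right and rows downward; lengths in m; the calibration is good to about 2 mm. A picture is of the moment at which its call begins.
- ctrl.hand_in(): hands the job in; it is judged then, once.
The state is a dict: "time": time; "joints": joint angles; "dq": joint speeds; "joint_torque": joint torques, N m; "position": TCP position; "eef_rot": TCP orientation; "contact_force": force on the tool from outside, world axes, zero at the start; "torque": the same for the moment, N m; "width": opening from 0.0 (shut) to 1.0 (fully open); "gripper_force": force on a finger pad.
Only numpy, scipy, OpenCV 4.12 (cv2) and the standard library are available. Lean on these libraries where they do the work, as an engineer would, in place of code of your own. Each camera call takes 0.05 s, during which the arm holds its last target. There are 200 camera calls.

## Working session

There is one attempt and no reset: what is moved stays moved. The work goes in short steps, Python scripts to look and compute and a tool call to move; the robot and the scene stay as the last step left them, time stands still between calls to the robot, and variables do not carry over. Pictures are saved under pics/ and viewed, at most 14 in all, crops included, and the job is handed in when it is done.

Besides the shell and the picture viewer there is one more tool, called after ">>>" by a JSON object that holds its "name" and its "arguments". arm_command: Moves the arm, as the interface text tells. Its arguments: {"type":"object","properties":{"moves":{"type":"array","items":{"type":"object","properties":{"jaw":{"type":"number"},"travel":{"type":"array","items":{"type":"number"}},"twist":{"type":"number"}}}},"squeeze":{"type":"number"}},"required":["moves"]}

```bash
mkdir -p pics
cat > h.py <<'E'
import numpy as np, cv2
from cell import telemetry, grab_frame, ctrl
def cloud(f):
    z=f["range_z"]; v,u=np.indices(z.shape); K=f["mtx"]
    c=np.stack([(u-K[0,2])/K[0,0]*z,(v-K[1,2])/K[1,1]*z,z],-1)
    P=(c-f["t"])@f["R"]; P[z==0]=np.nan
    return P
E
python3 - <<'E'
from h import *
for n in("top","scene"):
    f=grab_frame(n); cv2.imwrite(f"pics/{n}0.png",f["pixels"]); np.savez(f"{n}0.npz",**f)
    print(n,-f["R"].T@f["t"],f["R"][2],f["mtx"][0,0])
print(telemetry.get_state())
E
```

```text
top [0.39806321 0.01844644 1.32904588] [ 0.10046016 -0.01009702 -0.99488985] 597.7066513990061
scene [1.02174034 0.68373466 0.82430927] [-0.45654887 -0.58737139 -0.66824994] 544.4396454108302
{'time': 0.1, 'joints': array([-1.30036908e+00,  3.53541047e-01,  1.63404405e+00, -2.13993448e-05,
        1.15519299e+00, -2.37107147e-03]), 'dq': array([-0.00098802, -0.00153982, -0.00197133,  0.00157638,  0.00296922,
        0.00030923]), 'joint_torque': array([-3.79295852e-04, -6.06355762e+01, -3.42819536e+01, -1.26829499e-05,
        3.93957045e-03,  3.96107407e-05]), 'position': array([ 0.16830101, -0.60151504,  0.25566709]), 'eef_rot': array([-5.86095799e-04,  9.90711286e-01,  1.35980868e-01, -8.89019064e-05]), 'contact_force': array([-0.21974166,  0.55346497, -0.11968693]), 'torque': array([-0.00850139, -0.02120661,  0.0039269 ]), 'gripper_force': 0.0, 'width': 0.9962043550887533}
```

View pics/top0.png

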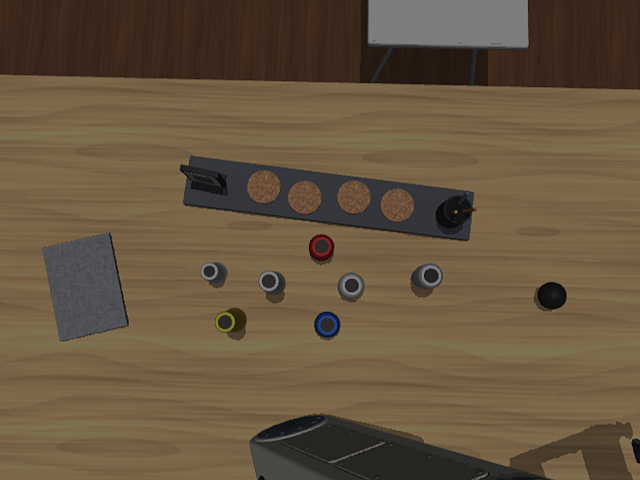

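View pics/scene0.png

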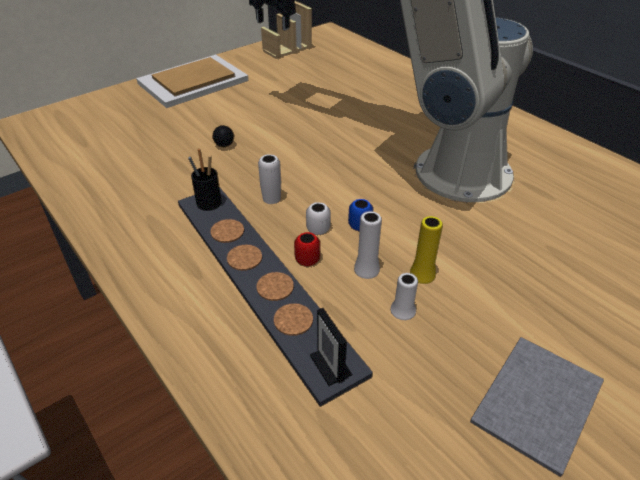

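The top view shows the frame at the left (205,178) and the pen pot at the right (456,210), with coasters at (264,186), (305,197), (354,197) and (397,205). There are seven candidates:
- **White:** (210,271) short slim, (270,283) tall slim, (350,286) squat, (428,276) wider medium.
- **Look-alikes to leave alone:** red (321,247), blue (327,324), yellow tall (227,322).

Next I'll measure the positions and confirm the heights.

```bash
cat >> h.py <<'E'
def objs(f,zmin=0.04):
    """blobs standing above zmin: median colour, top height, centre of the top points"""
    P=cloud(f); m=((P[...,2]>zmin)&(P[...,2]<.2)&(P[...,0]>.25)&(P[...,0]<.85)&(abs(P[...,1])<.5)).astype(np.uint8)
    n,l,s,c=cv2.connectedComponentsWithStats(m)
    for i in range(1,n):
        if s[i,4]<60: continue
        k=l==i; q=P[k]; h=np.percentile(q[:,2],95); t=q[q[:,2]>h-.012]
        (cx,cy),r=cv2.minEnclosingCircle(t[:,:2].astype(np.float32))
        print(np.round(c[i]),"bgr",np.median(f["pixels"][k],0),"h %.3f c %.4f %.4f r %.4f med"%(h,cx,cy,r),np.round(np.median(t,0),4),"n",s[i,4])
E
python3 - <<'E'
from h import *
for n in("top","scene"):
    f=dict(np.load(f"{n}0.npz")); print(n); objs(f)
    hsv=cv2.cvtColor(f["pixels"],cv2.COLOR_BGR2HSV); P=cloud(f)
    m=((hsv[...,1]>100)&(P[...,2]>.014)&(P[...,2]<.032)&(P[...,0]>.45)&(abs(P[...,1])<.4)).astype(np.uint8)
    m=cv2.morphologyEx(m,cv2.MORPH_OPEN,np.ones((5,5)))
    k,l,s,c=cv2.connectedComponentsWithStats(m)
    for i in range(1,k):
        if s[i,4]>150:
            q=P[l==i]; (x,y),r=cv2.minEnclosingCircle(q[:,:2].astype(np.float32)); print("coaster",np.round(c[i]),np.round(q.mean(0),4),round(x,4),round(y,4),round(r,4))
f=dict(np.load("scene0.npz"))["pixels"]
cv2.imwrite("pics/crop0.png",cv2.resize(f[140:340,180:480],None,fx=2.6,fy=2.6))
E
```

```text
top
[203. 174.] bgr [37. 35. 35.] h 0.133 c 0.6602 0.2556 r 0.0404 med [0.658  0.2551 0.1295] n 539
[455. 210.] bgr [19. 19. 18.] h 0.145 c 0.5972 -0.2786 r 0.0260 med [ 0.59   -0.284   0.1514] n 861
[321. 246.] bgr [33. 34. 63.] h 0.064 c 0.5162 0.0040 r 0.0271 med [0.5156 0.0037 0.0594] n 523
[211. 271.] bgr [57.  57.  57.5] h 0.092 c 0.4572 0.2348 r 0.0191 med [0.4567 0.2339 0.0878] n 316
[428. 275.] bgr [62. 63. 65.] h 0.120 c 0.4558 -0.2192 r 0.0256 med [ 0.4557 -0.2182  0.1155] n 607
[270. 281.] bgr [57. 58. 59.] h 0.148 c 0.4380 0.1074 r 0.0208 med [0.438  0.1069 0.1441] n 403
[351. 285.] bgr [76. 77. 79.] h 0.063 c 0.4347 -0.0615 r 0.0272 med [ 0.434  -0.0613  0.059 ] n 529
[549. 294.] bgr [19. 18. 17.] h 0.060 c 0.4221 -0.4945 r 0.0247 med [ 0.4229 -0.4896  0.0544] n 334
[228. 321.] bgr [38. 42. 48.] h 0.148 c 0.3557 0.1910 r 0.0212 med [0.3561 0.1904 0.144 ] n 473
[327. 324.] bgr [62. 42. 35.] h 0.064 c 0.3517 -0.0111 r 0.0268 med [ 0.3509 -0.0119  0.0593] n 536
coaster [263. 186.] [0.6488 0.1338 0.023 ] 0.6492 0.1337 0.0371
coaster [305. 197.] [0.6268 0.0415 0.0232] 0.6271
[... 620 characters left out ...]
0.0281 med [ 0.4379 -0.0533  0.0579] n 393
[428. 242.] bgr [ 18.  92. 109.] h 0.145 c 0.3555 0.1930 r 0.0221 med [0.3594 0.1971 0.143 ] n 1052
[307. 243.] bgr [ 19.  20. 108.] h 0.061 c 0.5178 0.0091 r 0.0270 med [0.5196 0.0125 0.0584] n 461
[406. 288.] bgr [116. 113. 117.] h 0.089 c 0.4560 0.2381 r 0.0212 med [0.46   0.2413 0.0872] n 564
[331. 342.] bgr [47. 46. 46.] h 0.131 c 0.6571 0.2590 r 0.0415 med [0.66   0.2628 0.129 ] n 1268
coaster [227. 230.] [ 0.6146 -0.1583  0.0221] 0.6146 -0.1594 0.0386
coaster [245. 257.] [ 0.6297 -0.0614  0.0222] 0.6302 -0.0644 0.0396
coaster [275. 286.] [0.6276 0.0463 0.0223] 0.6286 0.0434 0.0405
coaster [293. 319.] [0.6492 0.1374 0.0225] 0.6477 0.1365 0.038
```

View pics/crop0.png

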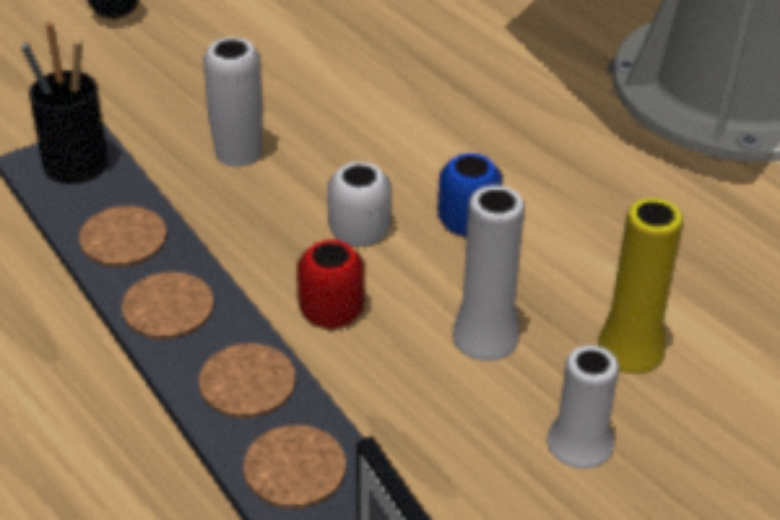

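All four white vases match by measured height: medium (428,276) 116 mm, tall (270,283) 144 mm, small (210,271) 88 mm, squat (350,286) 60 mm. The crop confirms their colours. I'll start with the medium vase, closing the jaws across the row.

>>> {"name": "arm_command", "arguments": {"moves": [{"travel": [0.05,-0.038,0],"twist": -8.5,"jaw": 1},{"travel": [0.09,-0.07,0],"twist": -17,"jaw": 1},{"travel": [0.13,-0.1,0],"twist": -25.5,"jaw": 1},{"travel": [0.16,-0.123,0],"twist": -34,"jaw": 1},{"travel": [0.18,-0.138,0],"twist": -42.5,"jaw": 1},{"travel": [0.19,-0.146,0],"twist": -51,"jaw": 1},{"travel": [0.19,-0.146,0],"twist": -59.5,"jaw": 1},{"travel": [0.19,-0.146,0],"twist": -67.7,"jaw": 1}], "squeeze": 45}}

```text
time: 0.9
position: [0.3124, -0.4094, 0.2561]
eef_rot: [-0.0, 0.745, 0.668, 0.0]
contact_force: [-0.0, 0.7, -0.8]
width: 0.999
gripper_force: 0.0
```

```bash
cat > go.py <<'E'
# usage: go.py x y z : travel in tool axes from the present pose to a world target
import sys; from h import *
from scipy.spatial.transform import Rotation as Ro
s=telemetry.get_state(); q=s["eef_rot"]; R=Ro.from_quat([*q[1:],q[0]]).as_matrix()
print("t %.1f"%s["time"],"pos",np.round(s["position"],4),"x-axis deg %.2f"%np.degrees(np.arctan2(R[1,0],R[0,0])),"tilt",np.round(R[:2,2],3),"w %.3f"%s["width"],"f",np.round(s["contact_force"],1),s["gripper_force"])
p=s["position"]
for a in sys.argv[1:]:
    g=np.array(eval(a)); print(a,"travel",np.round(R.T@(g-p),4)); p=g
E
python3 go.py ".456,-.2175,.256" ".628,.0425,.256"
```

```text
t 0.9 pos [ 0.3124 -0.4094  0.2561] x-axis deg 83.76 tilt [-0.  0.] w 0.999 f [-0.   0.7 -0.8] 0.0
.456,-.2175,.256 travel [2.063e-01 1.219e-01 1.000e-04]
.628,.0425,.256 travel [0.2772 0.1427 0.    ]
```

>>> {"name": "arm_command", "arguments": {"moves": [{"travel": [0.04,0.024,0],"jaw": 1},{"travel": [0.08,0.048,0],"jaw": 1},{"travel": [0.12,0.071,0],"jaw": 1},{"travel": [0.155,0.092,0],"jaw": 1},{"travel": [0.185,0.109,0],"jaw": 1},{"travel": [0.2,0.118,0],"jaw": 1},{"travel": [0.2063,0.1219,0],"jaw": 1},{"travel": [0.2063,0.1219,0],"jaw": 1}]}}

```text
validation failed for argument at $.mo...
```

```bash
python3 go.py ".456,-.2175,.086"
python3 - <<'E'
from h import *
f=grab_frame("scene"); cv2.imwrite("pics/s1.png",cv2.resize(f["pixels"][60:300,140:460],None,fx=2.4,fy=2.4));
E
```

```text
t 0.9 pos [ 0.3124 -0.4094  0.2561] x-axis deg 83.76 tilt [-0.  0.] w 0.999 f [-0.   0.7 -0.8] 0.0
.456,-.2175,.086 travel [0.2063 0.122  0.1701]
```

View pics/s1.png

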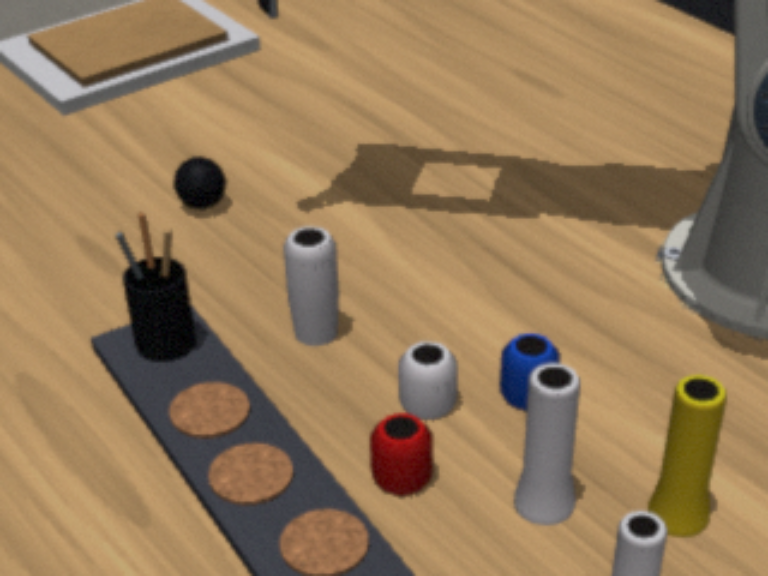

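The move was refused and nothing moved, so the picture shows the scene unchanged. I'll use rounder numbers with all the fields filled in.

>>> {"name": "arm_command", "arguments": {"moves": [{"travel": [0.04,0.024,0],"twist": 0,"jaw": 1},{"travel": [0.08,0.048,0],"twist": 0,"jaw": 1},{"travel": [0.12,0.071,0],"twist": 0,"jaw": 1},{"travel": [0.155,0.092,0],"twist": 0,"jaw": 1},{"travel": [0.185,0.109,0],"twist": 0,"jaw": 1},{"travel": [0.2,0.118,0],"twist": 0,"jaw": 1},{"travel": [0.206,0.122,0],"twist": 0,"jaw": 1},{"travel": [0.206,0.122,0],"twist": 0,"jaw": 1}]}}

```text
time: 1.75
position: [0.4573, -0.2194, 0.2561]
eef_rot: [-0.0, 0.747, 0.665, -0.0]
contact_force: [-0.6, -0.6, -0.2]
width: 0.996
gripper_force: 0.0
```

```bash
python3 go.py ".456,-.2175,.086"
```

```text
t 1.8 pos [ 0.4573 -0.2194  0.2561] x-axis deg 83.31 tilt [-0.  0.] w 0.996 f [-0.6 -0.6 -0.2] 0.0
.456,-.2175,.086 travel [ 0.0017 -0.0015  0.1701]
```

>>> {"name": "arm_command", "arguments": {"moves": [{"travel": [0,0,0.03],"twist": 0,"jaw": 1},{"travel": [0,0,0.06],"twist": 0,"jaw": 1},{"travel": [0,0,0.09],"twist": 0,"jaw": 1},{"travel": [0,0,0.12],"twist": 0,"jaw": 1},{"travel": [0,0,0.145],"twist": 0,"jaw": 1},{"travel": [0,0,0.16],"twist": 0,"jaw": 1},{"travel": [0,0,0.17],"twist": 0,"jaw": 1},{"travel": [0,0,0.17],"twist": 0,"jaw": 1}]}}

```text
time: 2.55
position: [0.456, -0.2202, 0.0853]
eef_rot: [-0.001, 0.748, 0.664, -0.0]
contact_force: [-0.7, -0.0, 0.2]
width: 0.999
gripper_force: 0.0
```

```bash
python3 go.py ".456,-.2175,.086";python3 - <<'E'
from h import *
f=grab_frame("scene"); cv2.imwrite("pics/s2.png",cv2.resize(f["pixels"][60:300,140:460],None,fx=2.4,fy=2.4)); 
E
```

```text
t 2.5 pos [ 0.456  -0.2202  0.0853] x-axis deg 83.24 tilt [-0.002  0.001] w 0.999 f [-0.7 -0.   0.2] 0.0
.456,-.2175,.086 travel [ 0.0026 -0.0003 -0.0007]
```

View pics/s2.png

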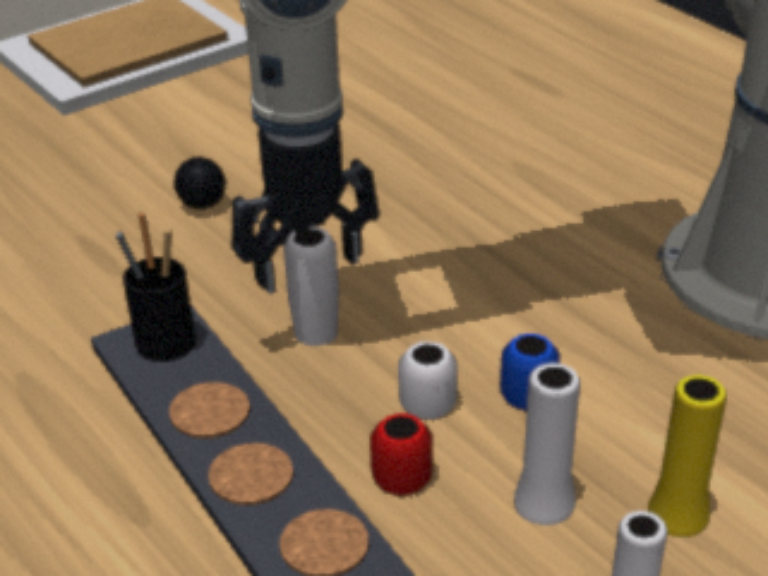

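The jaws straddle the medium vase (310,290 in the crop) evenly, so I'll close.

>>> {"name": "arm_command", "arguments": {"moves": [{"travel": [0.002,0,0],"twist": 0,"jaw": 0.5},{"travel": [0.002,0,0],"twist": 0,"jaw": 0.35},{"travel": [0.002,0,0],"twist": 0,"jaw": 0.2},{"travel": [0.002,0,0],"twist": 0,"jaw": 0},{"travel": [0.002,0,0],"twist": 0,"jaw": -1},{"travel": [0.002,0,0],"twist": 0,"jaw": -1},{"travel": [0.002,0,0],"twist": 0,"jaw": -1},{"travel": [0.002,0,0],"twist": 0,"jaw": -1}], "squeeze": 45}}

```text
time: 3.4
position: [0.4575, -0.2178, 0.0872]
eef_rot: [0.0, 0.747, 0.665, 0.0]
contact_force: [-3.4, 0.6, 7.2]
width: 0.601
gripper_force: 44.7
```

```bash
python3 go.py ".456,-.2175,.176"  ".628,.0425,.176"
```

```text
t 3.4 pos [ 0.4575 -0.2178  0.0872] x-axis deg 83.34 tilt [ 0.001 -0.001] w 0.601 f [-3.4  0.6  7.2] 44.70531384344213
.456,-.2175,.176 travel [ 0.0001 -0.0015 -0.0888]
.628,.0425,.176 travel [ 0.2782  0.1407 -0.    ]
```

>>> {"name": "arm_command", "arguments": {"moves": [{"travel": [0,0,-0.01],"twist": 0,"jaw": -1},{"travel": [0,0,-0.03],"twist": 0,"jaw": -1},{"travel": [0,0,-0.055],"twist": 0,"jaw": -1},{"travel": [0.01,0.005,-0.08],"twist": 0,"jaw": -1},{"travel": [0.03,0.015,-0.09],"twist": 0,"jaw": -1},{"travel": [0.055,0.028,-0.09],"twist": 0,"jaw": -1},{"travel": [0.08,0.04,-0.09],"twist": 0,"jaw": -1},{"travel": [0.105,0.053,-0.09],"twist": 0,"jaw": -1}]}}

```text
time: 4.2
position: [0.5227, -0.1186, 0.1772]
eef_rot: [0.0, 0.747, 0.665, 0.0]
contact_force: [-0.1, -0.9, -2.9]
width: 0.6
gripper_force: 47.1
```

>>> {"name": "arm_command", "arguments": {"moves": [{"travel": [0.025,0.013,0],"twist": 0,"jaw": -1},{"travel": [0.05,0.025,0],"twist": 0,"jaw": -1},{"travel": [0.08,0.04,0],"twist": 0,"jaw": -1},{"travel": [0.11,0.055,0],"twist": 0,"jaw": -1},{"travel": [0.135,0.068,0],"twist": 0,"jaw": -1},{"travel": [0.155,0.08,0],"twist": 0,"jaw": -1},{"travel": [0.168,0.086,0],"twist": 0,"jaw": -1},{"travel": [0.173,0.088,0],"twist": 0,"jaw": -1}]}}

```text
time: 5.0
position: [0.6301, 0.0431, 0.1766]
eef_rot: [0.0, 0.747, 0.665, 0.0]
contact_force: [-0.4, 0.4, -2.6]
width: 0.599
gripper_force: 47.2
```

```bash
python3 go.py ".628,.0425,.109"
python3 - <<'E'
from h import *
objs(grab_frame("scene"))
E
```

```text
t 5.0 pos [0.6301 0.0431 0.1766] x-axis deg 83.39 tilt [0. 0.] w 0.599 f [-0.4  0.4 -2.6] 47.1501669078134
.628,.0425,.109 travel [-0.0009 -0.0021  0.0676]
[223. 132.] bgr [28. 25. 24.] h 0.058 c 0.4230 -0.4927 r 0.0234 med [ 0.4256 -0.4859  0.052 ] n 170
[205. 181.] bgr [15. 14. 13.] h 0.143 c 0.5971 -0.2747 r 0.0261 med [ 0.5885 -0.279   0.1438] n 1011
[367. 229.] bgr [111. 109. 112.] h 0.144 c 0.4383 0.1102 r 0.0227 med [0.4407 0.1143 0.1431] n 1328
[318. 212.] bgr [130. 127. 133.] h 0.061 c 0.4359 -0.0567 r 0.0275 med [ 0.4385 -0.0541  0.0578] n 393
[270. 242.] bgr [ 99.  98. 100.] h 0.197 c 0.6328 0.0531 r 0.0411 med [0.638  0.06   0.1935] n 1364
[428. 242.] bgr [ 20.  98. 115.] h 0.145 c 0.3549 0.1945 r 0.0224 med [0.3592 0.1966 0.1431] n 1061
[307. 243.] bgr [16. 16. 91.] h 0.061 c 0.5165 0.0086 r 0.0276 med [0.5193 0.0119 0.058 ] n 460
[406. 288.] bgr [123. 121. 124.] h 0.089 c 0.4561 0.2385 r 0.0201 med [0.4601 0.2409 0.0872] n 554
[331. 342.] bgr [51. 49. 49.] h 0.131 c 0.6593 0.2592 r 0.0404 med [0.6601 0.2625 0.1291] n 1271
```

>>> {"name": "arm_command", "arguments": {"moves": [{"travel": [-0.001,-0.002,0.012],"twist": 0,"jaw": -1},{"travel": [-0.001,-0.002,0.027],"twist": 0,"jaw": -1},{"travel": [-0.001,-0.002,0.042],"twist": 0,"jaw": -1},{"travel": [-0.001,-0.002,0.053],"twist": 0,"jaw": -1},{"travel": [-0.001,-0.002,0.06],"twist": 0,"jaw": -1},{"travel": [-0.001,-0.002,0.063],"twist": 0,"jaw": -1},{"travel": [-0.001,-0.002,0.065],"twist": 0,"jaw": -1},{"travel": [-0.001,-0.002,0.065],"twist": 0,"jaw": -1}]}}

```text
time: 5.85
position: [0.6278, 0.0413, 0.1114]
eef_rot: [0.0, 0.747, 0.665, 0.0]
contact_force: [-0.3, 0.3, -2.5]
width: 0.603
gripper_force: 47.1
```

>>> {"name": "arm_command", "arguments": {"moves": [{"travel": [0,0,0.0005],"twist": 0,"jaw": -1},{"travel": [0,0,0.001],"twist": 0,"jaw": -1},{"travel": [0,0,0.001],"twist": 0,"jaw": -1}]}}

```text
time: 6.15
position: [0.6277, 0.0413, 0.1106]
eef_rot: [0.0, 0.747, 0.665, 0.0]
contact_force: [-0.0, -0.1, -2.4]
width: 0.599
gripper_force: 47.1
```

```bash
python3 go.py
```

```text
t 6.2 pos [0.6277 0.0413 0.1106] x-axis deg 83.33 tilt [0. 0.] w 0.599 f [-0.  -0.1 -2.4] 47.14465763652697
```

Still fully hanging (−2.4 N). I'll creep lower until it touches.

>>> {"name": "arm_command", "arguments": {"moves": [{"travel": [0,0,0.0005],"twist": 0,"jaw": -1},{"travel": [0,0,0.001],"twist": 0,"jaw": -1},{"travel": [0,0,0.001],"twist": 0,"jaw": -1}]}}

```text
time: 6.45
position: [0.6278, 0.0414, 0.1103]
eef_rot: [0.0, 0.747, 0.665, 0.0]
contact_force: [-3.7, 0.2, 7.2]
width: 0.601
gripper_force: 48.0
```

>>> {"name": "arm_command", "arguments": {"moves": [{"travel": [0,0,0.0005],"twist": 0,"jaw": -1},{"travel": [0,0,0.001],"twist": 0,"jaw": -1},{"travel": [0,0,0.001],"twist": 0,"jaw": -1}]}}

```text
time: 6.75
position: [0.6279, 0.0414, 0.1102]
eef_rot: [0.0, 0.747, 0.665, 0.0]
contact_force: [-6.1, 0.6, 16.2]
width: 0.598
gripper_force: 48.9
```

Standing on the coaster. Relax the pressure, release gently and rise.

>>> {"name": "arm_command", "arguments": {"moves": [{"travel": [0,0,-0.001],"twist": 0,"jaw": -1},{"travel": [0,0,-0.001],"twist": 0,"jaw": -1},{"travel": [0,0,-0.001],"twist": 0,"jaw": 0.2},{"travel": [0,0,-0.001],"twist": 0,"jaw": 0.3},{"travel": [0,0,-0.001],"twist": 0,"jaw": 0.5},{"travel": [0,0,-0.001],"twist": 0,"jaw": 0.8},{"travel": [0,0,-0.001],"twist": 0,"jaw": 1},{"travel": [0,0,-0.001],"twist": 0,"jaw": 1}]}}

```text
time: 7.55
position: [0.6276, 0.0413, 0.1092]
eef_rot: [-0.0, 0.747, 0.665, -0.0]
contact_force: [0.8, -0.4, -0.1]
width: 1.004
gripper_force: 0.0
```

>>> {"name": "arm_command", "arguments": {"moves": [{"travel": [0,0,-0.015],"twist": 0,"jaw": 1},{"travel": [0,0,-0.035],"twist": 0,"jaw": 1},{"travel": [0,0,-0.065],"twist": 0,"jaw": 1},{"travel": [0,0,-0.095],"twist": 0,"jaw": 1},{"travel": [0,0,-0.12],"twist": 0,"jaw": 1},{"travel": [0,0,-0.135],"twist": 0,"jaw": 1},{"travel": [0,0,-0.14],"twist": 0,"jaw": 1},{"travel": [0,0,-0.14],"twist": 0,"jaw": 1}]}}

```text
time: 8.35
position: [0.6277, 0.0413, 0.2497]
eef_rot: [0.0, 0.747, 0.665, 0.0]
contact_force: [-0.9, -0.8, -1.3]
width: 0.999
gripper_force: 0.0
```

```bash
python3 go.py ".4375,.109,.251"
python3 - <<'E'
from h import *
objs(grab_frame("scene"))
E
```

```text
t 8.3 pos [0.6277 0.0413 0.2497] x-axis deg 83.33 tilt [0.001 0.   ] w 0.999 f [-0.9 -0.8 -1.3] 0.0
.4375,.109,.251 travel [ 0.0452 -0.1967 -0.0014]
[223. 132.] bgr [27. 25. 24.] h 0.059 c 0.4235 -0.4912 r 0.0236 med [ 0.4236 -0.4865  0.0529] n 167
[205. 181.] bgr [15. 14. 14.] h 0.144 c 0.5970 -0.2746 r 0.0266 med [ 0.5885 -0.2789  0.1447] n 1012
[367. 229.] bgr [111. 108. 112.] h 0.144 c 0.4369 0.1118 r 0.0222 med [0.4405 0.1145 0.1428] n 1333
[318. 212.] bgr [124. 123. 129.] h 0.061 c 0.4363 -0.0567 r 0.0265 med [ 0.4389 -0.0535  0.0581] n 387
[428. 241.] bgr [ 19.  98. 115.] h 0.145 c 0.3546 0.1946 r 0.0225 med [0.3591 0.1972 0.1428] n 1048
[307. 243.] bgr [13. 14. 88.] h 0.061 c 0.5162 0.0082 r 0.0275 med [0.5189 0.0132 0.0579] n 455
[272. 260.] bgr [110. 108. 111.] h 0.140 c 0.6271 0.0435 r 0.0256 med [0.6294 0.0484 0.1373] n 1248
[406. 288.] bgr [122. 120. 123.] h 0.089 c 0.4550 0.2386 r 0.0214 med [0.4596 0.2413 0.087 ] n 561
[331. 342.] bgr [51. 48. 48.] h 0.131 c 0.6572 0.2594 r 0.0403 med [0.6603 0.2626 0.1289] n 1269
```

The medium vase is centred (scene camera: 0.627,0.0435 against coaster 0.6286,0.0434). Next is the tall one.

>>> {"name": "arm_command", "arguments": {"moves": [{"travel": [0.008,-0.035,0],"twist": 0,"jaw": 1},{"travel": [0.018,-0.078,0],"twist": 0,"jaw": 1},{"travel": [0.028,-0.12,0],"twist": 0,"jaw": 1},{"travel": [0.036,-0.158,0],"twist": 0,"jaw": 1},{"travel": [0.042,-0.184,0],"twist": 0,"jaw": 1},{"travel": [0.045,-0.197,0],"twist": 0,"jaw": 1},{"travel": [0.045,-0.197,0],"twist": 0,"jaw": 1},{"travel": [0.045,-0.197,0.01],"twist": 0,"jaw": 1}]}}

```text
time: 9.2
position: [0.4389, 0.109, 0.2398]
eef_rot: [0.001, 0.747, 0.665, 0.001]
contact_force: [0.6, -0.3, 0.9]
width: 1.005
gripper_force: 0.0
```

>>> {"name": "arm_command", "arguments": {"moves": [{"travel": [0,0,0.02],"twist": 0,"jaw": 1},{"travel": [0,0,0.045],"twist": 0,"jaw": 1},{"travel": [0,0,0.07],"twist": 0,"jaw": 1},{"travel": [0,0,0.095],"twist": 0,"jaw": 1},{"travel": [0,0,0.115],"twist": 0,"jaw": 1},{"travel": [0,0,0.125],"twist": 0,"jaw": 1},{"travel": [0,0,0.129],"twist": 0,"jaw": 1},{"travel": [0,0,0.129],"twist": 0,"jaw": 1}]}}

```text
time: 10.0
position: [0.4376, 0.1087, 0.1099]
eef_rot: [-0.0, 0.747, 0.665, -0.0]
contact_force: [-0.0, -0.3, 0.5]
width: 1.004
gripper_force: 0.0
```

```bash
python3 go.py ".4375,.109,.111"
python3 - <<'E'
from h import *
f=grab_frame("scene"); cv2.imwrite("pics/s3.png",f["pixels"]); objs(f)
E
```

```text
t 10.0 pos [0.4376 0.1087 0.1099] x-axis deg 83.31 tilt [-0.001 -0.   ] w 1.004 f [-0.  -0.3  0.5] 0.0
.4375,.109,.111 travel [ 0.0003 -0.0001 -0.0011]
[223. 132.] bgr [28. 24. 23.] h 0.058 c 0.4234 -0.4907 r 0.0242 med [ 0.4249 -0.4854  0.052 ] n 163
[205. 181.] bgr [14.  13.  12.5] h 0.144 c 0.5972 -0.2743 r 0.0263 med [ 0.5881 -0.2782  0.1443] n 1012
[369. 223.] bgr [36.  34.  31.5] h 0.195 c 0.4388 0.1150 r 0.0709 med [0.4627 0.119  0.1908] n 2546
[318. 212.] bgr [140. 137. 141.] h 0.061 c 0.4355 -0.0559 r 0.0276 med [ 0.4388 -0.0529  0.0579] n 392
[428. 241.] bgr [ 19.  96. 113.] h 0.145 c 0.3545 0.1939 r 0.0233 med [0.3587 0.1969 0.143 ] n 1055
[307. 243.] bgr [ 20.   21.5 111.5] h 0.061 c 0.5169 0.0089 r 0.0275 med [0.5192 0.0124 0.0581] n 462
[272. 260.] bgr [110. 109. 112.] h 0.140 c 0.6268 0.0437 r 0.0256 med [0.6295 0.0487 0.1374] n 1237
[406. 288.] bgr [120. 118. 121.] h 0.089 c 0.4552 0.2385 r 0.0210 med [0.4597 0.2408 0.0874] n 559
[331. 342.] bgr [50. 48. 48.] h 0.131 c 0.6588 0.2582 r 0.0415 med [0.6599 0.2624 0.1289] n 1272
```

View pics/s3.png

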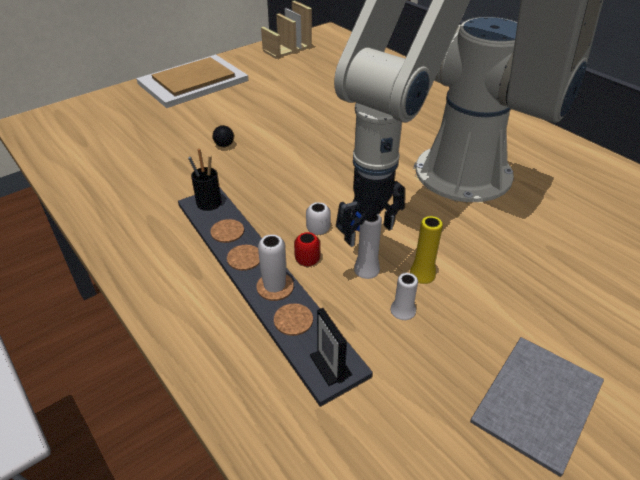

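The medium vase stands at (272,262) on its coaster, and the jaws straddle the tall vase (370,235) evenly. I'll close, lift and carry it.

>>> {"name": "arm_command", "arguments": {"moves": [{"travel": [0,0,0],"twist": 0,"jaw": 0.5},{"travel": [0,0,0],"twist": 0,"jaw": 0.3},{"travel": [0,0,0],"twist": 0,"jaw": 0.1},{"travel": [0,0,0],"twist": 0,"jaw": -0.1},{"travel": [0,0,0],"twist": 0,"jaw": -1},{"travel": [0,0,0],"twist": 0,"jaw": -1},{"travel": [0,0,0],"twist": 0,"jaw": -1},{"travel": [0,0,0],"twist": 0,"jaw": -1}], "squeeze": 45}}

```text
time: 10.85
position: [0.4372, 0.109, 0.1109]
eef_rot: [0.0, 0.747, 0.665, 0.0]
contact_force: [-1.8, -0.2, 7.8]
width: 0.487
gripper_force: 43.9
```

>>> {"name": "arm_command", "arguments": {"moves": [{"travel": [0,0,-0.01],"twist": 0,"jaw": -1},{"travel": [0,0,-0.03],"twist": 0,"jaw": -1},{"travel": [0,0,-0.05],"twist": 0,"jaw": -1},{"travel": [0.002,0.008,-0.065],"twist": 0,"jaw": -1},{"travel": [0.006,0.024,-0.07],"twist": 0,"jaw": -1},{"travel": [0.012,0.047,-0.07],"twist": 0,"jaw": -1},{"travel": [0.018,0.072,-0.07],"twist": 0,"jaw": -1},{"travel": [0.024,0.097,-0.07],"twist": 0,"jaw": -1}]}}

```text
time: 11.65
position: [0.537, 0.1216, 0.181]
eef_rot: [0.0, 0.747, 0.665, 0.0]
contact_force: [-0.4, 0.5, -2.3]
width: 0.482
gripper_force: 45.6
```

>>> {"name": "arm_command", "arguments": {"moves": [{"travel": [0.006,0.025,0],"twist": 0,"jaw": -1},{"travel": [0.012,0.05,0],"twist": 0,"jaw": -1},{"travel": [0.018,0.073,0],"twist": 0,"jaw": -1},{"travel": [0.023,0.092,0],"twist": 0,"jaw": -1},{"travel": [0.026,0.104,0],"twist": 0,"jaw": -1},{"travel": [0.027,0.11,0],"twist": 0,"jaw": -1},{"travel": [0.027,0.11,0],"twist": 0,"jaw": -1},{"travel": [0.027,0.11,0],"twist": 0,"jaw": -1}]}}

```text
time: 12.45
position: [0.6478, 0.1353, 0.1802]
eef_rot: [-0.0, 0.747, 0.665, -0.0]
contact_force: [-0.8, 0.1, -2.7]
width: 0.482
gripper_force: 45.6
```

```bash
python3 go.py ".649,.135,.133"
```

```text
t 12.4 pos [0.6478 0.1353 0.1802] x-axis deg 83.33 tilt [-0.001 -0.   ] w 0.482 f [-0.8  0.1 -2.7] 45.63876807689667
.649,.135,.133 travel [-0.0002  0.0013  0.0472]
```

>>> {"name": "arm_command", "arguments": {"moves": [{"travel": [0,0.001,0.01],"twist": 0,"jaw": -1},{"travel": [0,0.001,0.022],"twist": 0,"jaw": -1},{"travel": [0,0.001,0.032],"twist": 0,"jaw": -1},{"travel": [0,0.001,0.039],"twist": 0,"jaw": -1},{"travel": [0,0.001,0.043],"twist": 0,"jaw": -1},{"travel": [0,0.001,0.045],"twist": 0,"jaw": -1},{"travel": [0,0.001,0.046],"twist": 0,"jaw": -1},{"travel": [0,0.001,0.046],"twist": 0,"jaw": -1}]}}

```text
time: 13.25
position: [0.6499, 0.1354, 0.1345]
eef_rot: [0.0, 0.747, 0.665, 0.0]
contact_force: [-0.2, 0.2, -2.9]
width: 0.481
gripper_force: 45.7
```

>>> {"name": "arm_command", "arguments": {"moves": [{"travel": [0,0,0.0005],"twist": 0,"jaw": -1},{"travel": [0,0,0.001],"twist": 0,"jaw": -1},{"travel": [0,0,0.001],"twist": 0,"jaw": -1}]}}

```text
time: 13.55
position: [0.65, 0.1355, 0.134]
eef_rot: [0.0, 0.747, 0.665, 0.0]
contact_force: [-1.7, -0.4, 3.0]
width: 0.481
gripper_force: 46.1
```

Touching at +3 N. I'll release, rise, and move above the small vase.

>>> {"name": "arm_command", "arguments": {"moves": [{"travel": [0,0,0],"twist": 0,"jaw": -0.05},{"travel": [0,0,0],"twist": 0,"jaw": 0.1},{"travel": [0,0,0],"twist": 0,"jaw": 0.3},{"travel": [0,0,0],"twist": 0,"jaw": 0.6},{"travel": [0,0,0],"twist": 0,"jaw": 1},{"travel": [0,0,0],"twist": 0,"jaw": 1},{"travel": [0,0,-0.01],"twist": 0,"jaw": 1},{"travel": [0,0,-0.025],"twist": 0,"jaw": 1}]}}

```text
time: 14.35
position: [0.6492, 0.1353, 0.1584]
eef_rot: [-0.0, 0.747, 0.665, -0.001]
contact_force: [-0.2, 0.0, -0.5]
width: 0.999
gripper_force: 0.0
```

>>> {"name": "arm_command", "arguments": {"moves": [{"travel": [0,0,-0.025],"twist": 0,"jaw": 1},{"travel": [0,0,-0.055],"twist": 0,"jaw": 1},{"travel": [0,0,-0.08],"twist": 0,"jaw": 1},{"travel": [0,0,-0.095],"twist": 0,"jaw": 1},{"travel": [0,0,-0.1],"twist": 0,"jaw": 1},{"travel": [0,0,-0.1],"twist": 0,"jaw": 1}]}}

```text
time: 14.95
position: [0.6498, 0.1354, 0.2589]
eef_rot: [0.0, 0.747, 0.665, 0.0]
contact_force: [0.8, 0.3, -0.6]
width: 0.997
gripper_force: 0.0
```

```bash
python3 go.py ".4567,.236,.255"
python3 - <<'E'
from h import *
f=grab_frame("scene"); cv2.imwrite("pics/s4.png",f["pixels"]); objs(f)
E
```

```text
t 14.9 pos [0.6498 0.1354 0.2589] x-axis deg 83.33 tilt [0.001 0.   ] w 0.997 f [ 0.8  0.3 -0.6] 0.0
.4567,.236,.255 travel [ 0.0775 -0.2035  0.0038]
[223. 132.] bgr [28.5 25.5 25. ] h 0.058 c 0.4208 -0.4882 r 0.0246 med [ 0.4249 -0.4845  0.0525] n 158
[205. 181.] bgr [15. 14. 14.] h 0.143 c 0.5971 -0.2752 r 0.0261 med [ 0.5885 -0.2786  0.1438] n 1016
[361. 209.] bgr [113.  50.  25.] h 0.061 c 0.3523 -0.0071 r 0.0271 med [ 0.355  -0.0037  0.0581] n 379
[324. 213.] bgr [141.5 138.5 142. ] h 0.061 c 0.4295 -0.0499 r 0.0223 med [ 0.4273 -0.042   0.0572] n 154
[428. 241.] bgr [ 20.  99. 117.] h 0.145 c 0.3545 0.1934 r 0.0234 med [0.3595 0.1971 0.1431] n 1052
[307. 243.] bgr [ 21.  22. 115.] h 0.061 c 0.5165 0.0082 r 0.0276 med [0.5192 0.0126 0.0581] n 458
[283. 277.] bgr [118. 116. 120.] h 0.167 c 0.6507 0.1372 r 0.0219 med [0.6516 0.1416 0.1662] n 2539
[406. 288.] bgr [124. 122. 125.] h 0.089 c 0.4577 0.2385 r 0.0201 med [0.4596 0.2409 0.0872] n 560
[331. 342.] bgr [51. 49. 49.] h 0.131 c 0.6612 0.2591 r 0.0410 med [0.6601 0.2629 0.129 ] n 1269
```

Tall vase is well centred. On to the small one.

>>> {"name": "arm_command", "arguments": {"moves": [{"travel": [0.015,-0.038,0],"twist": 0,"jaw": 1},{"travel": [0.031,-0.082,0],"twist": 0,"jaw": 1},{"travel": [0.048,-0.126,0],"twist": 0,"jaw": 1},{"travel": [0.062,-0.163,0],"twist": 0,"jaw": 1},{"travel": [0.072,-0.19,0],"twist": 0,"jaw": 1},{"travel": [0.077,-0.204,0],"twist": 0,"jaw": 1},{"travel": [0.077,-0.204,0.015],"twist": 0,"jaw": 1},{"travel": [0.077,-0.204,0.04],"twist": 0,"jaw": 1}]}}

```text
time: 15.8
position: [0.4568, 0.2361, 0.2186]
eef_rot: [0.0, 0.747, 0.665, 0.001]
contact_force: [1.0, 0.8, 0.1]
width: 0.997
gripper_force: 0.0
```

>>> {"name": "arm_command", "arguments": {"moves": [{"travel": [0,0,0.03],"twist": 0,"jaw": 1},{"travel": [0,0,0.06],"twist": 0,"jaw": 1},{"travel": [0,0,0.09],"twist": 0,"jaw": 1},{"travel": [0,0,0.12],"twist": 0,"jaw": 1},{"travel": [0,0,0.14],"twist": 0,"jaw": 1},{"travel": [0,0,0.152],"twist": 0,"jaw": 1},{"travel": [0,0,0.158],"twist": 0,"jaw": 1},{"travel": [0,0,0.158],"twist": 0,"jaw": 1}]}}

```text
time: 16.6
position: [0.456, 0.2353, 0.0597]
eef_rot: [-0.0, 0.747, 0.665, -0.001]
contact_force: [-0.8, -0.5, -0.1]
width: 1.004
gripper_force: 0.0
```

```bash
python3 go.py ".4567,.236,.061" ".63,-.0655,.061"
python3 - <<'E'
from h import *
f=grab_frame("scene"); cv2.imwrite("pics/s5.png",f["pixels"])
E
```

```text
t 16.6 pos [0.456  0.2353 0.0597] x-axis deg 83.32 tilt [-0.001 -0.001] w 1.004 f [-0.8 -0.5 -0.1] 0.0
.4567,.236,.061 travel [ 0.0007  0.0006 -0.0013]
.63,-.0655,.061 travel [-0.2793  0.2072 -0.    ]
```

View pics/s5.png

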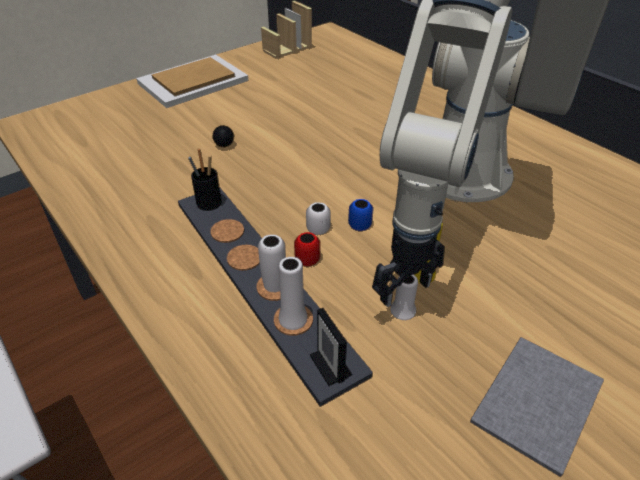

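The small vase (403,290) sits squarely between the jaws, and the tall (291,295) and medium (272,262) stand well. I'll close and lift, then go round: along −y first, then out to coaster C.

>>> {"name": "arm_command", "arguments": {"moves": [{"travel": [0.001,0,0],"twist": 0,"jaw": 0.5},{"travel": [0.001,0,0],"twist": 0,"jaw": 0.3},{"travel": [0.001,0,0],"twist": 0,"jaw": 0.1},{"travel": [0.001,0,0],"twist": 0,"jaw": -0.1},{"travel": [0.001,0,0],"twist": 0,"jaw": -0.3},{"travel": [0.001,0,0],"twist": 0,"jaw": -1},{"travel": [0.001,0,0],"twist": 0,"jaw": -1},{"travel": [0.001,0,0],"twist": 0,"jaw": -1}], "squeeze": 40}}

```text
time: 17.45
position: [0.4562, 0.2367, 0.0608]
eef_rot: [0.0, 0.747, 0.665, 0.0]
contact_force: [-1.7, -0.2, 6.5]
width: 0.433
gripper_force: 39.5
```

>>> {"name": "arm_command", "arguments": {"moves": [{"travel": [0,0,-0.01],"twist": 0,"jaw": -1},{"travel": [0,0,-0.03],"twist": 0,"jaw": -1},{"travel": [0,0,-0.055],"twist": 0,"jaw": -1},{"travel": [-0.01,0.002,-0.08],"twist": 0,"jaw": -1},{"travel": [-0.03,0.006,-0.095],"twist": 0,"jaw": -1},{"travel": [-0.055,0.011,-0.1],"twist": 0,"jaw": -1},{"travel": [-0.085,0.017,-0.1],"twist": 0,"jaw": -1},{"travel": [-0.115,0.023,-0.1],"twist": 0,"jaw": -1}]}}

```text
time: 18.25
position: [0.4656, 0.1187, 0.1612]
eef_rot: [0.0, 0.747, 0.665, 0.0]
contact_force: [0.5, -0.3, -2.1]
width: 0.431
gripper_force: 40.3
```

>>> {"name": "arm_command", "arguments": {"moves": [{"travel": [-0.03,0.006,0],"twist": 0,"jaw": -1},{"travel": [-0.06,0.012,0],"twist": 0,"jaw": -1},{"travel": [-0.09,0.018,0],"twist": 0,"jaw": -1},{"travel": [-0.12,0.024,0],"twist": 0,"jaw": -1},{"travel": [-0.145,0.032,0],"twist": 0,"jaw": -1},{"travel": [-0.163,0.045,0],"twist": 0,"jaw": -1},{"travel": [-0.175,0.063,0],"twist": 0,"jaw": -1},{"travel": [-0.18,0.083,0],"twist": 0,"jaw": -1}]}}

```text
time: 19.05
position: [0.5271, -0.0701, 0.1609]
eef_rot: [0.0, 0.747, 0.664, -0.0]
contact_force: [0.4, 0.5, -1.5]
width: 0.438
gripper_force: 40.3
```

```bash
python3 go.py ".63,-.0655,.161" ".63,-.0655,.084"
```

```text
t 19.1 pos [ 0.5271 -0.0701  0.1609] x-axis deg 83.26 tilt [-0. -0.] w 0.438 f [ 0.4  0.5 -1.5] 40.34397795796394
.63,-.0655,.161 travel [ 0.0166  0.1016 -0.0002]
.63,-.0655,.084 travel [0.    0.    0.077]
```

>>> {"name": "arm_command", "arguments": {"moves": [{"travel": [0.003,0.024,0],"twist": 0,"jaw": -1},{"travel": [0.007,0.049,0],"twist": 0,"jaw": -1},{"travel": [0.012,0.073,0],"twist": 0,"jaw": -1},{"travel": [0.015,0.09,0],"twist": 0,"jaw": -1},{"travel": [0.016,0.099,0.005],"twist": 0,"jaw": -1},{"travel": [0.016,0.1,0.02],"twist": 0,"jaw": -1},{"travel": [0.016,0.1,0.035],"twist": 0,"jaw": -1},{"travel": [0.016,0.1,0.04],"twist": 0,"jaw": -1}]}}

```text
time: 19.85
position: [0.6257, -0.0644, 0.1174]
eef_rot: [-0.002, 0.747, 0.665, -0.002]
contact_force: [-0.4, -0.2, -1.8]
width: 0.431
gripper_force: 40.4
```

```bash
python3 go.py ".63,-.0655,.084"
```

```text
t 19.9 pos [ 0.6257 -0.0644  0.1174] x-axis deg 83.32 tilt [-0.005  0.   ] w 0.431 f [-0.4 -0.2 -1.8] 40.37283942103386
.63,-.0655,.084 travel [-0.0006  0.0046  0.0334]
```

>>> {"name": "arm_command", "arguments": {"moves": [{"travel": [0,0.002,0],"twist": 0,"jaw": -1},{"travel": [0,0.003,0.008],"twist": 0,"jaw": -1},{"travel": [0,0.003,0.017],"twist": 0,"jaw": -1},{"travel": [0,0.003,0.025],"twist": 0,"jaw": -1},{"travel": [0,0.003,0.03],"twist": 0,"jaw": -1},{"travel": [0,0.003,0.033],"twist": 0,"jaw": -1},{"travel": [0,0.003,0.033],"twist": 0,"jaw": -1},{"travel": [0,0.003,0.033],"twist": 0,"jaw": -1}]}}

```text
time: 20.65
position: [0.6314, -0.0648, 0.0874]
eef_rot: [0.0, 0.747, 0.665, 0.0]
contact_force: [-0.4, -0.1, -2.1]
width: 0.431
gripper_force: 40.4
```

```bash
python3 go.py ".63,-.0655,.084"
```

```text
t 20.6 pos [ 0.6314 -0.0648  0.0874] x-axis deg 83.33 tilt [ 0. -0.] w 0.431 f [-0.4 -0.1 -2.1] 40.37475988268852
.63,-.0655,.084 travel [-0.0008 -0.0013  0.0034]
```

>>> {"name": "arm_command", "arguments": {"moves": [{"travel": [-0.001,-0.001,0.001],"twist": 0,"jaw": -1},{"travel": [-0.001,-0.001,0.002],"twist": 0,"jaw": -1},{"travel": [-0.001,-0.001,0.003],"twist": 0,"jaw": -1},{"travel": [-0.001,-0.001,0.0035],"twist": 0,"jaw": -1},{"travel": [-0.001,-0.001,0.0035],"twist": 0,"jaw": -1}]}}

```text
time: 21.15
position: [0.6302, -0.0657, 0.0839]
eef_rot: [0.0, 0.747, 0.665, -0.0]
contact_force: [-0.6, 0.5, -0.8]
width: 0.434
gripper_force: 40.5
```

Just touching. One more half millimetre, then release and rise.

>>> {"name": "arm_command", "arguments": {"moves": [{"travel": [0,0,0.0005],"twist": 0,"jaw": -1},{"travel": [0,0,0.0005],"twist": 0,"jaw": -1},{"travel": [0,0,0.0005],"twist": 0,"jaw": -0.15},{"travel": [0,0,0.0005],"twist": 0,"jaw": 0},{"travel": [0,0,0.0005],"twist": 0,"jaw": 0.3},{"travel": [0,0,0.0005],"twist": 0,"jaw": 0.7},{"travel": [0,0,0],"twist": 0,"jaw": 1},{"travel": [0,0,0],"twist": 0,"jaw": 1}]}}

```text
time: 21.95
position: [0.6302, -0.0657, 0.0838]
eef_rot: [0.0, 0.747, 0.665, 0.0]
contact_force: [0.1, 0.8, -0.0]
width: 0.996
gripper_force: 0.0
```

>>> {"name": "arm_command", "arguments": {"moves": [{"travel": [0,0,-0.01],"twist": 0,"jaw": 1},{"travel": [0,0,-0.03],"twist": 0,"jaw": 1},{"travel": [0,0,-0.06],"twist": 0,"jaw": 1},{"travel": [0,0,-0.095],"twist": 0,"jaw": 1},{"travel": [0,0,-0.125],"twist": 0,"jaw": 1},{"travel": [0,0,-0.14],"twist": 0,"jaw": 1},{"travel": [0,0,-0.14],"twist": 0,"jaw": 1}]}}

```text
time: 22.65
position: [0.6314, -0.0659, 0.2264]
eef_rot: [0.002, 0.747, 0.665, 0.002]
contact_force: [0.3, 0.5, 0.2]
width: 0.997
gripper_force: 0.0
```

```bash
python3 go.py ".435,-.0595,.223"
python3 - <<'E'
from h import *
for n in("scene","top"): f=grab_frame(n); cv2.imwrite(f"pics/6{n}.png",f["pixels"]); objs(f)
E
```

```text
t 22.6 pos [ 0.6314 -0.0659  0.2264] x-axis deg 83.33 tilt [ 0.004 -0.   ] w 0.997 f [0.3 0.5 0.2] 0.0
.435,-.0595,.223 travel [-0.0165 -0.1958  0.0025]
[205. 190.] bgr [13. 11. 11.] h 0.103 c 0.5959 -0.2726 r 0.0298 med [ 0.6143 -0.2611  0.1006] n 530
[361. 209.] bgr [93. 40. 17.] h 0.062 c 0.3524 -0.0063 r 0.0269 med [ 0.3558 -0.0041  0.058 ] n 381
[318. 212.] bgr [137. 136. 139.] h 0.062 c 0.4364 -0.0560 r 0.0268 med [ 0.4383 -0.0534  0.0583] n 391
[428. 241.] bgr [ 19.  95. 112.] h 0.145 c 0.3551 0.1947 r 0.0220 med [0.3589 0.1971 0.1431] n 1055
[241. 238.] bgr [115. 113. 116.] h 0.112 c 0.6297 -0.0632 r 0.0205 med [ 0.6332 -0.0591  0.1097] n 652
[307. 243.] bgr [ 19.  21. 109.] h 0.061 c 0.5166 0.0078 r 0.0274 med [0.5191 0.0122 0.0583] n 461
[283. 277.] bgr [115. 112. 116.] h 0.167 c 0.6493 0.1375 r 0.0216 med [0.6518 0.1411 0.1662] n 2568
[331. 342.] bgr [49. 47. 47.] h 0.131 c 0.6585 0.2595 r 0.0408 med [0.6602 0.2629 0.1292] n 1271
[260. 179.] bgr [48. 47. 47.] h 0.170 c 0.6504 0.1335 r 0.0214 med [0.6493 0.1326 0.1673] n 656
[203. 174.] bgr [36. 35. 34.] h 0.133 c 0.6583 0.2558 r 0.0398 med [0.6584 0.2551 0.1298] n 540
[305. 190.] bgr [59.  57.5 58.5] h 0.142 c 0.6264 0.0385 r 0.0258 med [0.6258 0.039  0.1384] n 610
[349. 193.] bgr [52.  51.5 52.5] h 0.113 c 0.6318 -0.0568 r 0.0147 med [ 0.6303 -0.0531  0.1099] n 96
[455. 210.] bgr [18. 18. 18.] h 0.146 c 0.5969 -0.2781 r 0.0268 med [ 0.5906 -0.283   0.1522] n 872
[314. 245.] bgr [25.  27.5 66. ] h 0.064 c 0.5159 0.0113 r 0.0239 med [0.5174 0.0171 0.0592] n 176
[549. 295.] bgr [19. 18. 17.] h 0.061 c 0.4220 -0.4952 r 0.0248 med [ 0.4208 -0.4897  0.055 ] n 334
[228. 320.] bgr [38. 42. 47.] h 0.148 c 0.3560 0.1910 r 0.0212 med [0.3561 0.1903 0.144 ] n 481
```

Small vase is centred. Last is the squat white vase at (350,286) in the first top view.

>>> {"name": "arm_command", "arguments": {"moves": [{"travel": [-0.003,-0.035,0],"twist": 0,"jaw": 1},{"travel": [-0.007,-0.078,0],"twist": 0,"jaw": 1},{"travel": [-0.01,-0.12,0],"twist": 0,"jaw": 1},{"travel": [-0.013,-0.158,0],"twist": 0,"jaw": 1},{"travel": [-0.015,-0.184,0],"twist": 0,"jaw": 1},{"travel": [-0.016,-0.195,0.01],"twist": 0,"jaw": 1},{"travel": [-0.016,-0.195,0.035],"twist": 0,"jaw": 1},{"travel": [-0.016,-0.195,0.05],"twist": 0,"jaw": 1}]}}

```text
time: 23.55
position: [0.4326, -0.0587, 0.1713]
eef_rot: [-0.001, 0.747, 0.665, -0.001]
contact_force: [1.0, -0.2, -0.7]
width: 0.999
gripper_force: 0.0
```

>>> {"name": "arm_command", "arguments": {"moves": [{"travel": [0,0,0.015],"twist": 0,"jaw": 1},{"travel": [0,0,0.04],"twist": 0,"jaw": 1},{"travel": [0,0,0.05],"twist": 0,"jaw": 1},{"travel": [0,0,0.05],"twist": 0,"jaw": 1}]}}

```text
time: 23.95
position: [0.4327, -0.0587, 0.1217]
eef_rot: [-0.002, 0.747, 0.665, -0.002]
contact_force: [-0.4, 0.3, -0.2]
width: 1.002
gripper_force: 0.0
```

```bash
python3 go.py ".435,-.0595,.037"
python3 - <<'E'
from h import *
f=grab_frame("scene"); cv2.imwrite("pics/s7.png",f["pixels"])
E
```

```text
t 23.9 pos [ 0.4327 -0.0587  0.1217] x-axis deg 83.33 tilt [-0.005  0.001] w 1.002 f [-0.4  0.3 -0.2] 0.0
.435,-.0595,.037 travel [-0.0005  0.0028  0.0847]
```

View pics/s7.png

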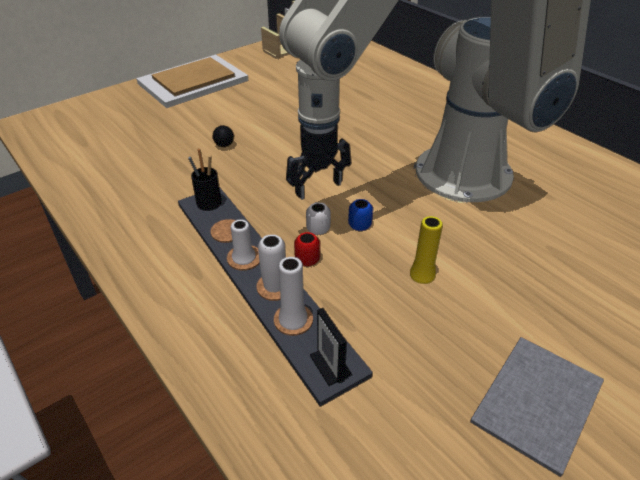

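The gripper is above the white squat vase (318,218), with red (307,249) and blue (360,214) clear of it. Three vases stand in order. I'll descend.

>>> {"name": "arm_command", "arguments": {"moves": [{"travel": [0,0.002,0.01],"twist": 0,"jaw": 1},{"travel": [0,0.002,0.03],"twist": 0,"jaw": 1},{"travel": [0,0.002,0.05],"twist": 0,"jaw": 1},{"travel": [0,0.002,0.068],"twist": 0,"jaw": 1},{"travel": [0,0.002,0.079],"twist": 0,"jaw": 1},{"travel": [0,0.002,0.084],"twist": 0,"jaw": 1},{"travel": [0,0.002,0.084],"twist": 0,"jaw": 1},{"travel": [0,0.002,0.084],"twist": 0,"jaw": 1}]}}

```text
time: 24.8
position: [0.4371, -0.0593, 0.0403]
eef_rot: [0.0, 0.747, 0.665, 0.0]
contact_force: [-0.6, -0.1, 0.1]
width: 1.0
gripper_force: 0.0
```

>>> {"name": "arm_command", "arguments": {"moves": [{"travel": [0,0,0],"twist": 0,"jaw": 0.6},{"travel": [0,0,0],"twist": 0,"jaw": 0.45},{"travel": [0,0,0],"twist": 0,"jaw": 0.3},{"travel": [0,0,0],"twist": 0,"jaw": 0.15},{"travel": [0,0,0],"twist": 0,"jaw": -1},{"travel": [0,0,0],"twist": 0,"jaw": -1},{"travel": [0,0,0],"twist": 0,"jaw": -1},{"travel": [0,0,0],"twist": 0,"jaw": -1}], "squeeze": 45}}

```text
time: 25.6
position: [0.4366, -0.0592, 0.0405]
eef_rot: [0.0, 0.747, 0.665, 0.0]
contact_force: [-3.2, 0.4, 12.8]
width: 0.639
gripper_force: 45.1
```

```bash
python3 go.py ".435,-.0595,.137" ".614,-.1615,.137"
```

```text
t 25.6 pos [ 0.4366 -0.0592  0.0405] x-axis deg 83.32 tilt [ 0. -0.] w 0.639 f [-3.2  0.4 12.8] 45.1156575512141
.435,-.0595,.137 travel [-0.0005 -0.0016 -0.0965]
.614,-.1615,.137 travel [-0.0805  0.1897  0.    ]
```

>>> {"name": "arm_command", "arguments": {"moves": [{"travel": [0,0,-0.01],"twist": 0,"jaw": -1},{"travel": [0,0,-0.03],"twist": 0,"jaw": -1},{"travel": [0,0,-0.055],"twist": 0,"jaw": -1},{"travel": [-0.004,0.008,-0.075],"twist": 0,"jaw": -1},{"travel": [-0.011,0.025,-0.08],"twist": 0,"jaw": -1},{"travel": [-0.021,0.048,-0.08],"twist": 0,"jaw": -1},{"travel": [-0.031,0.072,-0.08],"twist": 0,"jaw": -1},{"travel": [-0.041,0.096,-0.08],"twist": 0,"jaw": -1}]}}

```text
time: 26.4
position: [0.528, -0.1116, 0.1205]
eef_rot: [0.0, 0.747, 0.665, 0.0]
contact_force: [-0.1, 0.1, -1.9]
width: 0.64
gripper_force: 48.5
```

>>> {"name": "arm_command", "arguments": {"moves": [{"travel": [-0.01,0.024,0],"twist": 0,"jaw": -1},{"travel": [-0.02,0.047,0],"twist": 0,"jaw": -1},{"travel": [-0.029,0.067,0],"twist": 0,"jaw": -1},{"travel": [-0.036,0.082,0],"twist": 0,"jaw": -1},{"travel": [-0.039,0.09,0],"twist": 0,"jaw": -1},{"travel": [-0.04,0.092,0],"twist": 0,"jaw": -1},{"travel": [-0.04,0.092,0],"twist": 0,"jaw": -1},{"travel": [-0.04,0.092,0],"twist": 0,"jaw": -1}]}}

```text
time: 27.2
position: [0.6131, -0.161, 0.1197]
eef_rot: [-0.0, 0.747, 0.665, -0.0]
contact_force: [-1.2, -0.2, -1.4]
width: 0.641
gripper_force: 48.5
```

```bash
python3 go.py ".614,-.1615,.0635"
```

```text
t 27.2 pos [ 0.6131 -0.161   0.1197] x-axis deg 83.34 tilt [-0.001  0.   ] w 0.641 f [-1.2 -0.2 -1.4] 48.467381042428315
.614,-.1615,.0635 travel [-0.0004  0.001   0.0562]
```

>>> {"name": "arm_command", "arguments": {"moves": [{"travel": [0,0,0.01],"twist": 0,"jaw": -1},{"travel": [0,0,0.023],"twist": 0,"jaw": -1},{"travel": [0,0,0.036],"twist": 0,"jaw": -1},{"travel": [0,0,0.046],"twist": 0,"jaw": -1},{"travel": [0,0,0.051],"twist": 0,"jaw": -1},{"travel": [0,0,0.053],"twist": 0,"jaw": -1},{"travel": [0,0,0.054],"twist": 0,"jaw": -1},{"travel": [0,0,0.054],"twist": 0,"jaw": -1}]}}

```text
time: 28.0
position: [0.6142, -0.1616, 0.066]
eef_rot: [0.0, 0.747, 0.665, 0.0]
contact_force: [0.1, 0.4, -1.7]
width: 0.639
gripper_force: 48.5
```

>>> {"name": "arm_command", "arguments": {"moves": [{"travel": [0,0,0.0005],"twist": 0,"jaw": -1},{"travel": [0,0,0.001],"twist": 0,"jaw": -1},{"travel": [0,0,0.0015],"twist": 0,"jaw": -1},{"travel": [0,0,0.0015],"twist": 0,"jaw": -1}]}}

```text
time: 28.4
position: [0.614, -0.1615, 0.0644]
eef_rot: [0.0, 0.747, 0.665, 0.0]
contact_force: [-0.6, 0.6, -2.1]
width: 0.64
gripper_force: 48.5
```

>>> {"name": "arm_command", "arguments": {"moves": [{"travel": [0,0,0.0005],"twist": 0,"jaw": -1},{"travel": [0,0,0.001],"twist": 0,"jaw": -1},{"travel": [0,0,0.001],"twist": 0,"jaw": -1}]}}

```text
time: 28.7
position: [0.614, -0.1615, 0.0636]
eef_rot: [0.0, 0.747, 0.665, 0.0]
contact_force: [-1.9, 0.6, 2.9]
width: 0.637
gripper_force: 49.0
```

Touching at +3 N. Release, rise and check.

>>> {"name": "arm_command", "arguments": {"moves": [{"travel": [0,0,0],"twist": 0,"jaw": 0.25},{"travel": [0,0,0],"twist": 0,"jaw": 0.35},{"travel": [0,0,0],"twist": 0,"jaw": 0.5},{"travel": [0,0,0],"twist": 0,"jaw": 0.75},{"travel": [0,0,0],"twist": 0,"jaw": 1},{"travel": [0,0,0],"twist": 0,"jaw": 1}]}}

```text
time: 29.3
position: [0.614, -0.1615, 0.0632]
eef_rot: [0.0, 0.747, 0.665, 0.0]
contact_force: [-0.1, 0.8, -0.3]
width: 0.996
gripper_force: 0.0
```

>>> {"name": "arm_command", "arguments": {"moves": [{"travel": [0,0,-0.01],"twist": 0,"jaw": 1},{"travel": [0,0,-0.03],"twist": 0,"jaw": 1},{"travel": [0,0,-0.06],"twist": 0,"jaw": 1},{"travel": [0,0,-0.095],"twist": 0,"jaw": 1},{"travel": [0,0,-0.13],"twist": 0,"jaw": 1},{"travel": [0,0,-0.165],"twist": 0,"jaw": 1},{"travel": [0,0,-0.19],"twist": 0,"jaw": 1},{"travel": [0,0,-0.2],"twist": 0,"jaw": 1}]}}

```text
time: 30.1
position: [0.6151, -0.1618, 0.2671]
eef_rot: [0.002, 0.747, 0.665, 0.001]
contact_force: [0.7, 0.4, 0.2]
width: 1.0
gripper_force: 0.0
```

>>> {"name": "arm_command", "arguments": {"moves": [{"travel": [-0.01,-0.04,0],"twist": 0,"jaw": 1},{"travel": [-0.02,-0.08,0],"twist": 0,"jaw": 1},{"travel": [-0.03,-0.12,0],"twist": 0,"jaw": 1},{"travel": [-0.04,-0.16,0],"twist": 0,"jaw": 1},{"travel": [-0.05,-0.2,0],"twist": 0,"jaw": 1},{"travel": [-0.055,-0.22,0],"twist": 0,"jaw": 1},{"travel": [-0.055,-0.22,0],"twist": 0,"jaw": 1},{"travel": [-0.055,-0.22,0],"twist": 0,"jaw": 1}]}}

```text
time: 30.9
position: [0.3894, -0.1907, 0.2634]
eef_rot: [0.0, 0.747, 0.664, 0.0]
contact_force: [0.3, 0.2, -0.5]
width: 1.0
gripper_force: 0.0
```

```bash
python3 go.py
python3 - <<'E'
from h import *
for n in("top","scene"): f=grab_frame(n); cv2.imwrite(f"pics/8{n}.png",f["pixels"]); objs(f)
E
```

```text
t 30.9 pos [ 0.3894 -0.1907  0.2634] x-axis deg 83.28 tilt [ 0.001 -0.   ] w 1.000 f [ 0.3  0.2 -0.5] 0.0
[260. 179.] bgr [49. 48. 49.] h 0.170 c 0.6501 0.1337 r 0.0212 med [0.6495 0.1325 0.1673] n 652
[202. 174.] bgr [38. 36. 35.] h 0.133 c 0.6603 0.2557 r 0.0402 med [0.6584 0.2554 0.1298] n 541
[305. 190.] bgr [61.  59.5 60. ] h 0.143 c 0.6265 0.0390 r 0.0254 med [0.6251 0.0392 0.1384] n 614
[355. 192.] bgr [53. 52. 53.] h 0.115 c 0.6318 -0.0676 r 0.0193 med [ 0.6309 -0.0675  0.1109] n 385
[400. 201.] bgr [72. 72. 74.] h 0.087 c 0.6156 -0.1646 r 0.0270 med [ 0.6142 -0.1632  0.0823] n 587
[455. 210.] bgr [19. 19. 19.] h 0.147 c 0.5976 -0.2778 r 0.0267 med [ 0.5898 -0.284   0.1527] n 864
[321. 246.] bgr [33. 36. 64.] h 0.064 c 0.5164 0.0030 r 0.0270 med [0.5155 0.0038 0.0592] n 527
[550. 294.] bgr [20. 18. 18.] h 0.061 c 0.4221 -0.4940 r 0.0249 med [ 0.4218 -0.4897  0.0548] n 321
[228. 320.] bgr [40. 43. 49.] h 0.148 c 0.3557 0.1911 r 0.0212 med [0.356  0.1902 0.1442] n 478
[327. 324.] bgr [64. 43. 36.] h 0.064 c 0.3511 -0.0116 r 0.0271 med [ 0.3509 -0.0118  0.0592] n 536
[223. 132.] bgr [26. 23. 22.] h 0.059 c 0.4206 -0.4897 r 0.0244 med [ 0.4234 -0.4859  0.053 ] n 172
[205. 181.] bgr [13. 12. 12.] h 0.143 c 0.5964 -0.2759 r 0.0267 med [ 0.5878 -0.2792  0.1441] n 1017
[361. 209.] bgr [103.  45.  22.] h 0.061 c 0.3524 -0.0065 r 0.0266 med [ 0.3547 -0.0034  0.0581] n 382
[233. 228.] bgr [116. 113. 116.] h 0.111 c 0.6318 -0.0629 r 0.0199 med [ 0.6332 -0.0588  0.1094] n 1224
[428. 241.] bgr [ 18.  91. 107.] h 0.145 c 0.3557 0.1936 r 0.0219 med [0.3592 0.1965 0.1431] n 1055
[307. 243.] bgr [ 19.  20. 106.] h 0.061 c 0.5158 0.0077 r 0.0275 med [0.5189 0.0128 0.0582] n 449
[283. 277.] bgr [110. 108. 111.] h 0.167 c 0.6506 0.1371 r 0.0217 med [0.6523 0.1414 0.1661] n 2580
[331. 342.] bgr [47. 45. 45.] h 0.130 c 0.6593 0.2593 r 0.0405 med [0.66   0.2631 0.1288] n 1274
```

View pics/8scene.png

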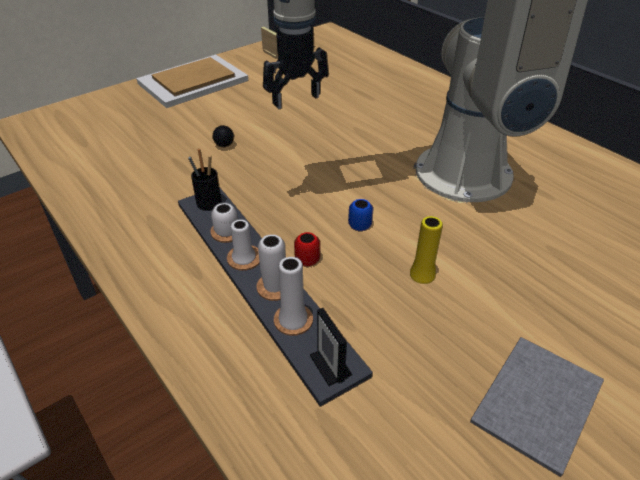

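All four vases stand within about 3 mm of their coaster centres in the right order: tall (291,295), medium (272,265), small (241,242), squat (223,220). The frame and pot are unmoved, so I'll hand in.

```bash
python3 -c "
from cell import ctrl; print(ctrl.hand_in())"
```

```text
the job is handed in; nothing more can be done
None
```

The job is handed in, though no verdict came back: the last camera check showed all four vases upright, within about 3 mm of their coaster centres, tallest by the frame to lowest by the pen pot, with the frame and pot unmoved.

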